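Clamp an end cap in the drill jig, ready to ream its centre hole

TASK

Set up the drill jig without gripping or lifting anything, using the closed fingers as one finger: push the black end cap by its outer wall along the jig plate until it meets the end stop, then push the ball knob of the cam lever round clockwise until the cam clamps the cap firmly into the corner of the locator, and last push the drill-bush arm by its upright knob round over the cap until it rests against its stop pin. Leave the tools, bolts and other things lying about where they are.

Things in the scene. Friction and masses are not known exactly. Their poses are not given: they have to be found in the camera images.
- drill_jig: steel drill jig fixed to the bench. Origin: nest centre, at bench height; x toward the end stop (away from the robot), y toward the fence (left), z up. Plate 15 mm thick, x -125 to +70, y -95 to +110 mm. Dark L-shaped locator, top 37 mm above the bench: fence face at y +35 (x -50 to +30), end stop face at x +35 (y -20 to +30). Cam pivot at x 0, y -61.8; arm pivot at x 0, y +85
- nest (a point): point on top of the plate (15 mm above the bench) where the cap's centre is when the cap touches both fence and end stop; x 0, y 0 of the jig
- end_cap: loose black plastic end cap, a round open cup 70 mm across, 28 mm high, with a hole in its floor, about 0.12 kg, standing on the jig plate 45 to 65 mm short of the nest (toward -x of the jig) and 1 to 9 mm off the fence. Origin at the centre of its underside, z up. It slides between fence and open cam to the end stop; it is not to be lifted, tipped or pinched
- cam_lever: steel cam disc (44 mm across, 19 to 37 mm above the bench) with a bent lever, on an upright pivot. Origin on the pivot at the plate's top, x along the lever, z up. Starts 3 to 26 degrees clockwise (seen from above) of the jig's +x and is pushed clockwise. With the cap at the end stop the cam nudges it to the fence, begins to squeeze it at 75 to 90 degrees and grips it firmly at about 95 to 110; it stays as left
- cam_knob (a point): centre of the black ball knob on the cam lever: 23 mm across, 58 mm above the bench, 85 mm from the pivot. It needs about 1.5 N while the cam is free and 5 to 10 N when the cap is firmly clamped; the lever can turn 137 degrees in all
- bush_arm: steel swing arm with a drill bush, on an upright pivot. Origin on the pivot at the plate's top, x along the arm, z up. Arm 22 mm wide, 48 to 60 mm above the bench; the cap fits under it. Starts pointing roughly along the jig's -x, is pushed anticlockwise (seen from above) by 80 to 100 degrees to rest on its stop pin, pointing along the jig's -y. Needs about 1 N, stays as left
- bush (a point): centre of the drill bush's lower face, 48 mm above the bench, 85 mm from the arm's pivot; over the nest when the arm rests on its stop
- bush_knob (a point): middle of the upright black knob near the end of the swing arm: 16 mm across, 60 to 86 mm above the bench, 112 mm from the arm's pivot
- hex_bolt_0: steel hex bolt, 20x53x17 mm, lying on the front right corner of the jig plate. Leave it where it is
- hex_bolt_1: steel hex bolt, 20x53x17 mm, lying on the bench in front of the jig, to the left. Leave it where it is
- tape_measure: yellow and black tape measure, 71x82x36 mm, on the bench to the left or right of the jig. Leave it where it is
- masking_tape: roll of masking tape, 97 mm across, 25 mm high, on the bench to the left or right of the jig. Leave it where it is
- combination_spanner: steel spanner, 33x195x8 mm, on the bench to the right, near the robot. Leave it where it is
- putty_lump: small beige lump of putty, 20x22x15 mm, on the bench to the left of the jig. Leave it where it is
There are look-alikes about, which are no part of the job. Leave any blue or orange look-alike of the end_cap alone.

How it is judged (in metres and radians):
On the way, in this order (a step that is already met when the one before it is completed fails the run):
1. the cap is pushed along the plate to the end stop (within 4 mm), the cam still off it (x of end_cap in the frame of drill_jig above -0.004 m and y of end_cap in the frame of drill_jig above -0.012 m and not (contact force between cam_lever and end_cap above 4 N)), for 0.1 s.
2. the cam clamps the cap with more than 4 N into the corner of the locator (within 3 mm of the nest) (horizontal distance between end_cap and nest below 0.003 m and contact force between cam_lever and end_cap above 4 N), for 0.2 s.
3. the drill-bush arm rests on its stop, the bush over the nest (within 3 mm) (horizontal distance between bush and nest below 0.003 m), for 0.2 s.
At the end, for the whole second after the job is handed in: The cap stands flat within 3 mm of the nest, squeezed by the cam with more than 4 N; the drill bush is within 3 mm of the nest and 5 mm of the cap's centre; all at rest (all of step 2 and angle between end_cap's own z axis and vertical below 0.06 rad and horizontal distance between bush and nest below 0.003 m and horizontal distance between bush and end_cap below 0.005 m and linear speed of end_cap below 0.01 m/s and angular speed of each of bush_arm, cam_lever below 0.05 rad/s); the robot touches nothing.
It fails at once if the cap is lifted or tipped (z of end_cap in the frame of drill_jig above 0.021 m or angle between end_cap's own z axis and vertical above 0.2 rad).
It fails at once if the cap, the ball knob or the arm's knob is pinched (fingers touching it with the grasp point on it) ((horizontal distance between the grasp point and end_cap below 0.036 m and contact force between the fingers and end_cap above 0.5 N) or (distance between the grasp point and cam_knob below 0.007 m and contact force between the fingers and cam_lever above 0.5 N) or (distance between the grasp point and bush_knob below 0.007 m and contact force between the fingers and bush_arm above 0.5 N)).
It fails at once if a thing lying about is moved more than 15 mm (distance of any of hex_bolt_0, hex_bolt_1, tape_measure, masking_tape, combination_spanner, putty_lump from where it was at the start of the episode above 0.015 m).
It also fails if it takes over 72 s, if anything falls off the work surface, if the arm or the gripper's body presses on something with over 40 N, if the wrist force passes 120 N, or if a joint passes its speed limit or range.

ROBOT

A 6-joint arm with a two-finger parallel gripper is mounted at the origin on the work surface; the furniture and walls round the work are solid. World frame = base frame: x ahead of the robot, y to its left, z up, the work surface at z = 0. Lengths are in mm, angles in rad, forces in N, time in s.
With the tool pointing down it reaches from about 275 to 875 mm from the base axis. Payload 12.5 kg.
Tool frame: the origin (TCP) lies on the mounting face of the last link; the fingertips stand 173 mm ahead of it and the grasp point (between the pads) lies 155 mm ahead of it; z points along the fingers, y is the line along which they close (so a half turn about z gives the same grasp; the last joint's range is limited). The gripper opens to 85 mm and grips with 20 to 120 N. Pads are 22 mm wide; open, the fingers measure 114 mm over their backs; the gripper's body (76 mm by 85 mm) begins 54 mm behind the grasp point. The pads swing forward as they close: fully open they stand 13 mm farther back than shut.
Start: joints at [-1.417, 0.351, 1.652, -0, 1.139, -0.085], TCP at [130.116, -534.374, 404.69] pointing down, gripper open.
Joint ranges: [-2.75, 2.75], [-0.79, 2.1], [0.01, 2.65], [-1.57, 4.71], [0.07, 3.14], [-2.87, 2.87]. Speed limits (rad/s): [2.22, 2.22, 2.79, 3.14, 3.14, 3.14].

INTERFACE

Orientations are given as a unit quaternion [w, x, y, z].
In Python, from bench import observe, vision, job, nets gives the robot as it stands.
- The arm moves only by the tool play_rows, never from a script. Its argument "steps" is a list of rows, each an object with "linear": the shift along the tool's x, y, z in m, a list of three; "twist": the turn, a rotation vector about the tool's x, y, z in rad, a list of three; "claw": the closure, from 0 (fully open) to 1 (shut). A call has exactly 5 rows; each row is the pose to reach, as a shift and turn from the pose commanded when the call began, along the tool's axes at that moment; what a row does not reach only later rows make up. A row lasts 1/8 s, in which the tool goes at most 62.5 mm and 10.7 degrees, less where a joint would pass 70% of its speed; a pose out of reach is approached as far as the arm can. A call with a gripper value outside its range is refused whole. The fingers move at their own pace and stop on an object; "force" is the grip in N (left out, the last holds). Time passes only in rows, so rows that repeat a pose let the fingers close, or fill a call up. It gives the time, the measured TCP pose, the force, the opening and the grip force at its end, in the units of the state.
- observe(): the state, without advancing time (a new reading comes with each control period).
- vision.camera(name): name is "scene" or "top" or "wrist"; returns the picture (400x640x3 uint8, red, green, blue); there is no depth.
- vision.camera_params(name): a dict with "fx", "fy", "cx", "cy" (pixels), "k1" (the pictures are not rectified: a ray, as slopes to the right and down, at radius r is drawn at 1 + k1 r^2 times it, then the intrinsics apply), "extrinsics" (4x4, takes a point from world to camera coordinates). Camera axes: x right, y up, looking along -z (the intrinsics and any distortion apply to the point x, -y, -z); pixel columns grow to the right and rows downward; lengths in mm; the calibration is good to about 2 mm. A picture is of the moment at which its call begins: read the wrist's pose just before it. camera_params takes no time and is no camera call; for the wrist camera it gives the pose at the moment of the call.
- job.close_job(): hands the job in; it is judged then, once.
Trained networks look in the newest picture that a camera, given by its name, has taken for a name from the list of things; names that differ only in an ending like _2 or _b are one class to them, and where a whole thing is asked for, a point or a joint stands for the part that bears it (a point fixed in the world has none). Each returns a list of dicts, best first, with "confidence" (0 to 1); they miss things now and then, are a little off and sometimes report something else, mostly with a low value. They report only what shows in the picture. A call takes as long as a camera call. They do not tell look-alikes from the thing itself.
- nets.trace(camera, label): "region" (400x640 bool, what is visible of it) and "rect" ([centre column, centre row, width, height] in pixels, round what is visible of it).
- nets.pinpoint(camera, label): "point" ([column, row] in pixels: a listed point, or the origin of a listed thing).
The state is a dict: "time_s": time; "q": joint angles; "dq": joint speeds; "joint_torque": joint torques, N m; "tcp_pos": TCP position; "eef_rot": TCP orientation; "ft_force": force on the tool from outside, world axes, zero at the start; "torque": the same for the moment, N m; "width": finger opening in mm; "finger_force": force on a finger pad.
Only numpy, scipy, OpenCV 4.12 (cv2) and the standard library are available. Lean on these libraries where they do the work, as an engineer would, in place of code of your own. Each camera call takes 0.05 s, during which the arm holds its last target. There are 200 camera calls.

## Working session

There is one attempt and no reset: what is moved stays moved. The work goes in short steps, Python scripts to look and compute and a tool call to move; the robot and the scene stay as the last step left them, time stands still between calls to the robot, and variables do not carry over. Pictures are saved under pics/ and viewed, at most 10 in all, crops included, and the job is handed in when it is done.

Besides the shell and the picture viewer there is one more tool, called after "Call:" as name([rows], argument=value, ...), one row to a line, values as JSON. play_rows: Moves the arm, as the interface text tells. Its arguments: {"type":"object","properties":{"steps":{"type":"array"},"force":{"type":"number"}},"required":["steps"]}

```bash
ls; mkdir -p pics
cat > h.py <<'E'
import numpy as np, cv2
from bench import observe, vision, job, nets
from scipy.spatial.transform import Rotation as R
def ray(cam,px,P=None):
    p=P or vision.camera_params(cam); E=np.array(p["extrinsics"])
    d=np.array([(px[0]-p["cx"])/p["fx"],(px[1]-p["cy"])/p["fy"]]); u=d.copy()
    for _ in range(20): u=d/(1+p["k1"]*(u@u))
    v=E[:3,:3].T@np.array([u[0],-u[1],-1.]); o=-E[:3,:3].T@E[:3,3]
    return o,v
def at(cam,px,z,P=None):
    o,v=ray(cam,px,P); return o+v*(z-o[2])/v[2]
def proj(cam,X,P=None):
    p=P or vision.camera_params(cam); E=np.array(p["extrinsics"])
    c=E[:3,:3]@np.array(X,float)+E[:3,3]; u=np.array([c[0],-c[1]])/-c[2]
    u=u*(1+p["k1"]*(u@u)); return np.array([u[0]*p["fx"]+p["cx"],u[1]*p["fy"]+p["cy"]])
def save(cam,name):
    im=vision.camera(cam); cv2.imwrite(f"pics/{name}.png",im[:,:,::-1]); return im
E
python3 - <<'E'
from h import *
s=observe();print(s["tcp_pos"],s["eef_rot"],s["time_s"])
for c in("top","scene"):
    save(c,c+"0"); 
    for l,z in(("end_cap",15),("cam_knob",58),("bush_knob",73),("bush",48),("drill_jig",0),("nest",15),("cam_lever",15),("bush_arm",15)):
        for r in nets.pinpoint(c,l)[:3]: print(c,l,round(r["confidence"],2),np.round(r["point"]),np.round(at(c,r["point"],z)))
a=cv2.imread("pics/top0.png");cv2.imwrite("pics/top0.png",a)
E
```

```text
pics
[ 130.07739647 -534.26291003  404.1608061 ] [-5.85007441e-04  9.92883429e-01  1.19088846e-01 -3.21099883e-05] 0.0
top end_cap 0.75 [327. 214.] [510. -15.  15.]
top end_cap 0.67 [254. 217.] [500. 186.  15.]
top end_cap 0.6 [295. 136.] [726.  74.  15.]
top cam_knob 0.66 [365. 174.] [ 615. -119.   58.]
top cam_knob 0.46 [302. 182.] [592.  52.  58.]
top bush_knob 0.95 [288. 226.] [476.  88.  73.]
top bush 0.72 [299. 215.] [506.  60.  48.]
top bush 0.27 [342. 230.] [466. -56.  48.]
top bush 0.16 [447. 254.] [ 400. -338.   48.]
top drill_jig 0.65 [331. 196.] [559. -27.   0.]
top nest 0.72 [296. 217.] [499.  70.  15.]
top nest 0.6 [330. 198.] [554. -25.  15.]
top cam_lever 0.67 [353. 200.] [546. -89.  15.]
top bush_arm 0.55 [303. 185.] [588.  52.  15.]
scene end_cap 0.75 [259. 208.] [479. 161.  15.]
scene end_cap 0.68 [366. 201.] [ 699. -101.   15.]
scene end_cap 0.6 [319. 215.] [529. -23.  15.]
scene cam_knob 0.59 [364. 199.] [ 620. -126.   58.]
scene cam_knob 0.3 [323. 223.] [408. -99.  58.]
scene bush_knob 0.8 [284. 196.] [481.  72.  73.]
scene bush 0.53 [290. 204.] [487.  54.  48.]
scene drill_jig 0.78 [327. 216.] [565. -31.   0.]
scene nest 0.92 [325. 210.] [572. -20.  15.]
scene cam_lever 0.71 [344. 219.] [542. -98.  15.]
scene bush_arm 0.58 [307. 204.] [578.  48.  15.]
```

Run:
```python
import cv2
a=cv2.imread("pics/top0.png")[110:270,210:430];cv2.imwrite("pics/top0c.png",cv2.resize(a,None,fx=3.6,fy=3.6,interpolation=2))
from h import *
p=vision.camera_params("wrist");E=np.array(p["extrinsics"]);s=observe()
T=R.from_quat(s["eef_rot"],scalar_first=True).as_matrix()
print(T, p["fx"],p["cx"],p["cy"]); print("cam pos in tool",T.T@(-E[:3,:3].T@E[:3,3]-s["tcp_pos"]),"look",T.T@(-E[2,:3]))
```

```text
[[ 9.71621222e-01  2.36542175e-01  1.89122616e-05]
 [ 2.36542175e-01 -9.71621222e-01 -7.30400992e-06]
 [ 1.66478484e-05  1.15702786e-05 -1.00000000e+00]] 284.63654941365616 317.48821828855205 205.55383550028336
cam pos in tool [82.45737638 -0.60996984 30.43735092] look [-3.21199210e-01  4.28296055e-04  9.47011554e-01]
```

View pics/top0c.png

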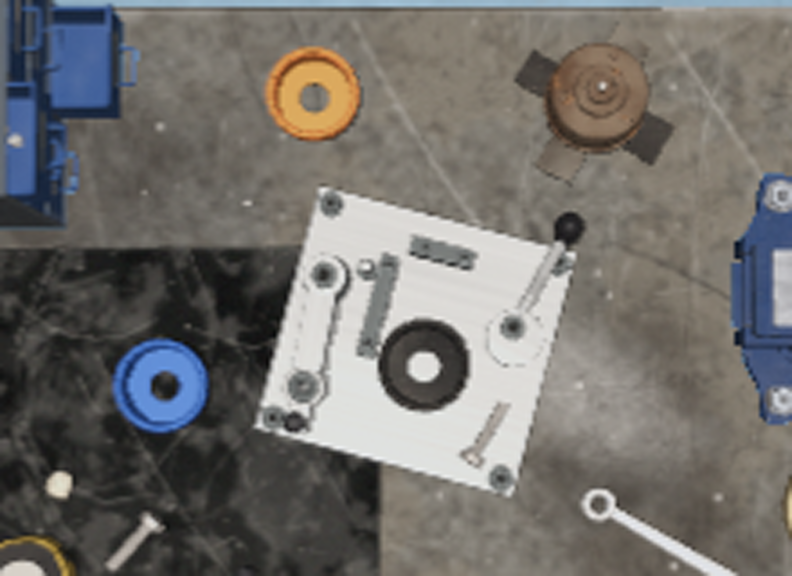

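Call:
play_rows([
  {"linear": [0.05, -0.033, 0], "twist": [0, 0, 0.1], "claw": 1},
  {"linear": [0.1, -0.066, 0], "twist": [0, 0, 0.2], "claw": 1},
  {"linear": [0.15, -0.1, 0], "twist": [0, 0, 0.3], "claw": 1},
  {"linear": [0.2, -0.132, 0], "twist": [0, 0, 0.4], "claw": 1},
  {"linear": [0.25, -0.165, 0], "twist": [0, 0, 0.5], "claw": 1},
])

```text
time_s: 1.52
tcp_pos: [335.0, -313.4, 405.0]
eef_rot: [0.0, 0.991, -0.132, 0.0]
ft_force: [0.3, -1.0, 0.6]
width: 0.0
finger_force: 0.0
```

Call:
play_rows([
  {"linear": [0.029, -0.055, 0], "twist": [0, 0, 0], "claw": 1},
  {"linear": [0.058, -0.11, 0], "twist": [0, 0, 0], "claw": 1},
  {"linear": [0.087, -0.165, 0], "twist": [0, 0, 0], "claw": 1},
  {"linear": [0.116, -0.22, 0], "twist": [0, 0, 0], "claw": 1},
  {"linear": [0.145, -0.275, 0], "twist": [0, 0, 0], "claw": 1},
])

```text
time_s: 2.15
tcp_pos: [546.3, -84.9, 404.9]
eef_rot: [0.0, 0.991, -0.13, 0.0]
ft_force: [0.3, -1.4, 0.8]
width: -0.3
finger_force: 0.0
```

Call:
play_rows([
  {"linear": [0.015, -0.03, 0], "twist": [0, 0, 0], "claw": 1},
  {"linear": [0.03, -0.055, 0], "twist": [0, 0, 0], "claw": 1},
  {"linear": [0.03, -0.055, 0], "twist": [0, 0, 0], "claw": 1},
  {"linear": [0.03, -0.055, 0], "twist": [0, 0, 0], "claw": 1},
  {"linear": [0.03, -0.055, 0], "twist": [0, 0, 0], "claw": 1},
])

```text
time_s: 2.78
tcp_pos: [587.8, -42.0, 404.8]
eef_rot: [0.0, 0.991, -0.131, -0.0]
ft_force: [-0.1, 0.8, 0.1]
width: -0.0
finger_force: 0.0
```

Run:
```python
from h import *
s=observe();print(s["tcp_pos"],s["eef_rot"],s["time_s"],s["q"])
c="wrist"; P=vision.camera_params(c); save(c,"w0")
for l,z in(("end_cap",15),("cam_knob",58),("bush_knob",73),("bush",48),("drill_jig",0),("nest",15),("cam_lever",15),("bush_arm",15)):
    for r in nets.pinpoint(c,l)[:2]: print(c,l,round(r["confidence"],2),np.round(r["point"]),np.round(at(c,r["point"],z,P),1))
```

```text
[587.82494937 -42.00623621 404.80956674] [ 3.69232497e-05  9.91423481e-01 -1.30688481e-01 -3.34381027e-05] 2.775 [-1.50313561e-01  4.21922542e-01  1.54624601e+00 -8.14657756e-05
  1.17348954e+00  1.68264106e+00]
wrist end_cap 0.95 [192. 270.] [501.1 171.5  15. ]
wrist end_cap 0.9 [314. 233.] [512.2 -16.1  15. ]
wrist cam_knob 0.97 [387. 138.] [ 619.2 -128.8   58. ]
wrist cam_knob 0.23 [313. 192.] [581.1 -34.3  58. ]
wrist bush_knob 0.7 [250. 299.] [469.5  79.2  73. ]
wrist bush 0.69 [254. 268.] [498.9  69.2  48. ]
wrist bush 0.24 [171. 353.] [389.3 242.9  48. ]
wrist drill_jig 0.83 [314. 192.] [564.3 -30.5   0. ]
wrist nest 0.6 [358. 200.] [543.4 -85.   15. ]
wrist nest 0.55 [309. 201.] [559.1 -22.8  15. ]
wrist cam_lever 0.9 [359. 198.] [545.3 -87.1  15. ]
wrist bush_arm 0.67 [249. 199.] [582.   53.6  15. ]
```

View pics/w0.png

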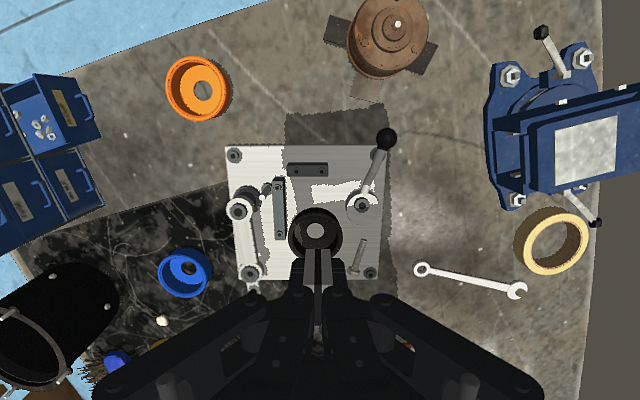

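Run:
```python
from h import *
a=cv2.imread("pics/w0.png");
P=vision.camera_params("wrist")
c={(70,110):(224,146),(-125,-95):(382,281),(-125,110):(233,281),(70,-95):(390,150)}
J=np.array(list(c),float);W=np.array([at("wrist",p,15,P)[:2] for p in c.values()])
jc=J.mean(0);wc=W.mean(0);H=(J-jc).T@(W-wc);U,S,V=np.linalg.svd(H);Rm=V.T@U.T
t=wc-Rm@jc;print(Rm,t,np.degrees(np.arctan2(Rm[1,0],Rm[0,0])));print(W-(J@Rm.T+t))
for z in (0,):
  for n,p in dict(cap=(512.2,-16.1),knob=(619.2,-128.8),bk=(469.5,79.2),bush=(498.9,69.2),campiv=(545.3,-87.1),armpiv=(582,53.6)).items(): print(n,Rm.T@(np.array(p)-t))
# cap inner/outer outline & bolt
b=at("wrist",(352,272),25,P);b2=at("wrist",(363,242),25,P);print("bolt",Rm.T@(b[:2]-t),Rm.T@(b2[:2]-t))
cv2.imwrite("pics/w0c.png",cv2.resize(a[135:305,210:410],None,fx=3.5,fy=3.5,interpolation=2))
```

```text
[[ 0.96331923  0.26835807]
 [-0.26835807  0.96331923]] [558.21436632 -26.67800378] -15.566585925834396
[[ 1.33913117  1.4710643 ]
 [-0.25742603 -7.79050123]
 [ 1.31948996  7.25529845]
 [-2.40119511 -0.93586152]]
cap [-47.16521679  -2.15833216]
knob [ 86.15389592 -82.010096  ]
bk [-113.87347234   78.18710107]
bush [-82.86830616  76.44363607]
campiv [  3.77407297 -61.67134552]
armpiv [ 1.36990805 83.71641184]
bolt [-101.88961952  -55.97216374] [-54.9042622  -68.51763996]
```

View pics/w0c.png

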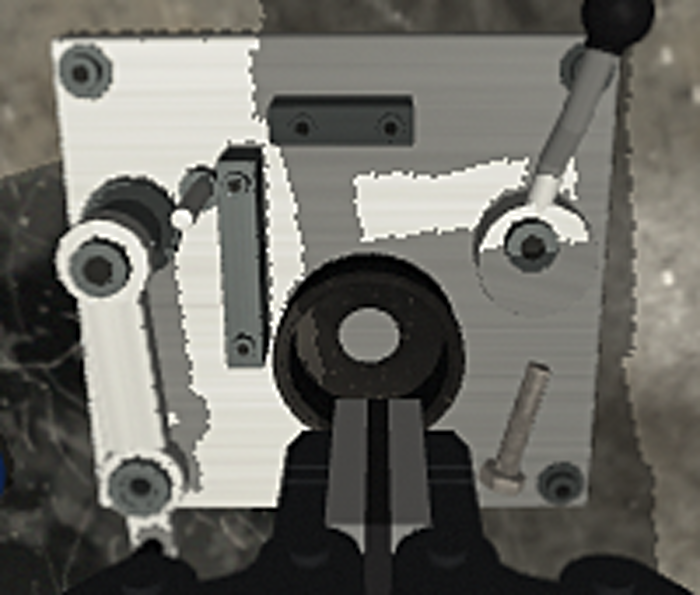

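Run:
```python
from h import *
P=vision.camera_params("wrist")
c={(70,110):(52,42,15),(-125,-95):(587,507,15),(-125,110):(100,507,15),(70,-95):(622,42,15),(35,30):(271,146,26),(35,-20):(412,144,26),(-50,35):(264,365,37),(30,35):(263,148,37)}
J=np.array(list(c),float);f=lambda p:(p[0]/3.5+210-.36,p[1]/3.5+135-.36);W=np.array([at("wrist",f(p),p[2],P)[:2] for p in c.values()])
jc=J.mean(0);wc=W.mean(0);H=(J-jc).T@(W-wc);U,S,V=np.linalg.svd(H);Rm=V.T@U.T
t=wc-Rm@jc;print(Rm,t,np.degrees(np.arctan2(Rm[1,0],Rm[0,0])));print((W-(J@Rm.T+t))@Rm)
j=lambda p,z:np.round(Rm.T@(at("wrist",p,z,P)[:2]-t),1)
print("cap hole",j(f((370,334)),17),"rim L/R",j(f((275,355)),43),j(f((465,355)),43),"top",j(f((370,262)),43))
print("camknob",j(f((617,12)),58),j((387,138),58),"pivot cam",j(f((531,245)),40),"arm",j(f((99,266)),64),"bush",j(f((138,486)),63),"bk",j((250,299),73))
print("bolt",j(f((500,480)),25),j(f((540,368)),20))
s=observe();print("tcp",Rm.T@(s["tcp_pos"][:2]-t))
# pad dims at tip
for z in (225,232,240): print(z,[j(f(q),z) for q in((330,400),(430,400),(367,400),(390,400))])
```

```text
[[ 0.96564673  0.25985842]
 [-0.25985842  0.96564673]] [561.13610746 -26.65502965] -15.061661709186847
[[-1.73597941 -0.18670986]
 [ 0.74897102 -0.1874478 ]
 [ 0.22001291 -0.34967255]
 [-1.57306633  0.7381475 ]
 [-2.36752332  1.14415546]
 [-1.5759154   0.80802753]
 [ 1.84619475  0.28905262]
 [ 4.43730577 -2.25555289]]
cap hole [-44.2  -4.1] rim L/R [-41.3  30.4] [-41.2 -38.9] top [-5.2 -4.3]
camknob [ 82.9 -81.5] [ 83.  -82.7] pivot cam [  0.2 -61.3] arm [ 0.6 85.6] bush [-84.1  79.4] bk [-115.3   78.6]
bolt [-104.8  -56.5] [-57.4 -70.8]
tcp [30.01180171 -7.17136602]
225 [array([34.8,  1.1]), array([ 34.8, -15.6]), array([34.8, -5.1]), array([34.8, -8.9])]
232 [array([38.4,  0.7]), array([ 38.5, -15.2]), array([38.5, -5.1]), array([38.5, -8.8])]
240 [array([42.6,  0.3]), array([ 42.6, -14.7]), array([42.6, -5.2]), array([42.6, -8.7])]
```

Call:
play_rows([
  {"linear": [-0.05, -0.003, 0.03], "twist": [0, 0, 0], "claw": 1},
  {"linear": [-0.1, -0.003, 0.06], "twist": [0, 0, 0], "claw": 1},
  {"linear": [-0.14, -0.003, 0.1], "twist": [0, 0, 0], "claw": 1},
  {"linear": [-0.14, -0.003, 0.155], "twist": [0, 0, 0], "claw": 1},
  {"linear": [-0.14, -0.003, 0.21], "twist": [0, 0, 0], "claw": 1},
])

```text
time_s: 3.85
tcp_pos: [453.7, -2.1, 193.8]
eef_rot: [-0.0, 0.992, -0.13, 0.001]
ft_force: [2.2, -0.1, -0.0]
width: 0.3
finger_force: 0.0
```

```bash
cat >> h.py <<'E'
Rm=np.array([[.96565,.25986],[-.25986,.96565]]);t0=np.array([560.5,-26.7])
def jig(w): return Rm.T@(np.array(w)[:2]-t0)
def st():
    s=observe(); q=s["eef_rot"]; yaw=2*np.degrees(np.arctan2(q[2],q[1]))
    print("t",round(s["time_s"],2),"jig",np.round(jig(s["tcp_pos"]),1),"z",round(s["tcp_pos"][2],1),"yaw-jig",round(yaw+15.06,2),"F jig",np.round(Rm.T@np.array(s["ft_force"][:2]),1),round(s["ft_force"][2],1))
E
python3 - <<'E'
from h import *
st(); P=vision.camera_params("wrist"); a=save("wrist","w1")
for r in nets.pinpoint("wrist","end_cap")[:3]: print(r["confidence"],r["point"],jig(at("wrist",r["point"],15,P)))
for r in nets.pinpoint("wrist","cam_knob")[:1]: print(r["confidence"],r["point"],jig(at("wrist",r["point"],58,P)))
E
```

```text
t 3.85 jig [-109.5   -4. ] z 193.8 yaw-jig 0.11 F jig [2.2 0.4] -0.0
0.55 [31.5, 249.7] [-106.42833087  173.49609946]
0.36 [312.2, 56.2] [-9.69204897 -1.66303572]
```

View pics/w1.png

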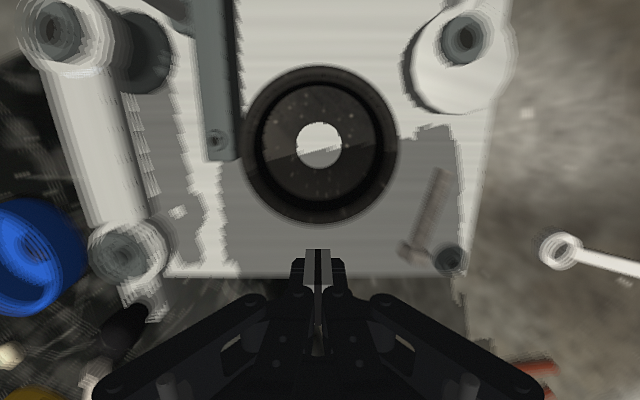

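Call:
play_rows([
  {"linear": [0.017, 0, 0], "twist": [0, 0, 0], "claw": 1},
  {"linear": [0.03, 0, 0], "twist": [0, 0, 0], "claw": 1},
  {"linear": [0.042, 0, 0], "twist": [0, 0, 0], "claw": 1},
  {"linear": [0.052, 0, 0], "twist": [0, 0, 0], "claw": 1},
  {"linear": [0.059, 0, 0], "twist": [0, 0, 0], "claw": 1},
])

```text
time_s: 4.62
tcp_pos: [511.3, -17.6, 194.8]
eef_rot: [-0.0, 0.991, -0.13, -0.0]
ft_force: [-2.0, 0.9, 1.5]
width: 0.3
finger_force: 0.4
```

Call:
play_rows([
  {"linear": [0.0015, 0, 0], "twist": [0, 0, 0], "claw": 1},
  {"linear": [0.003, 0, 0], "twist": [0, 0, 0], "claw": 1},
  {"linear": [0.0035, 0, 0], "twist": [0, 0, 0], "claw": 1},
  {"linear": [0.004, 0, 0], "twist": [0, 0, 0], "claw": 1},
  {"linear": [0.004, 0, 0], "twist": [0, 0, 0], "claw": 1},
])

```text
time_s: 5.25
tcp_pos: [514.6, -18.5, 194.7]
eef_rot: [0.0, 0.991, -0.13, 0.0]
ft_force: [-0.9, -0.2, -0.1]
width: 0.1
finger_force: 0.2
```

Run:
```python
from h import *
st(); P=vision.camera_params("wrist"); a=save("wrist","w2")
g=cv2.cvtColor(a,cv2.COLOR_RGB2GRAY)
for r in nets.pinpoint("wrist","end_cap")[:3]: print(r["confidence"],r["point"],jig(at("wrist",r["point"],15,P)))
```

```text
t 5.25 jig [-46.4  -4. ] z 194.7 yaw-jig 0.09 F jig [-0.9 -0.4] -0.1
0.9 [59.5, 322.4] [-99.92560673 173.58075635]
```

View pics/w2.png

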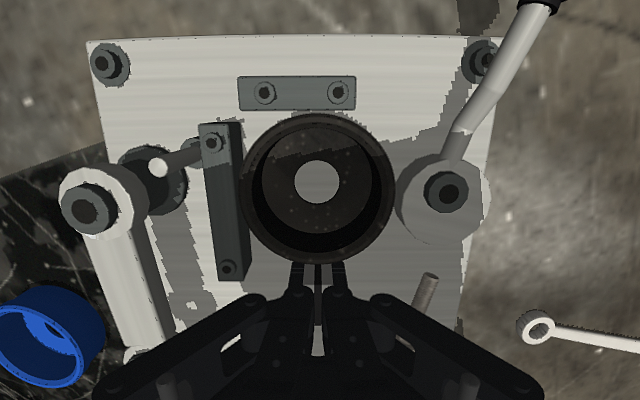

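Call:
play_rows([
  {"linear": [0.001, 0, 0], "twist": [0, 0, 0], "claw": 1},
  {"linear": [0.002, 0, 0], "twist": [0, 0, 0], "claw": 1},
  {"linear": [0.003, 0, 0], "twist": [0, 0, 0], "claw": 1},
  {"linear": [0.003, 0, 0], "twist": [0, 0, 0], "claw": 1},
  {"linear": [0.003, 0, 0], "twist": [0, 0, 0], "claw": 1},
])

```text
time_s: 5.98
tcp_pos: [516.9, -19.1, 194.5]
eef_rot: [-0.0, 0.991, -0.13, -0.001]
ft_force: [-6.5, 1.2, 4.2]
width: -0.0
finger_force: 3.3
```

Call:
play_rows([
  {"linear": [-0.013, 0, 0], "twist": [0, 0, 0], "claw": 1},
  {"linear": [-0.015, 0, -0.05], "twist": [0, 0, -0.05], "claw": 1},
  {"linear": [0.02, 0.01, -0.1], "twist": [0, 0, -0.2], "claw": 1},
  {"linear": [0.07, 0.03, -0.11], "twist": [0, 0, -0.37], "claw": 1},
  {"linear": [0.12, 0.044, -0.11], "twist": [0, 0, -0.54], "claw": 1},
])

```text
time_s: 6.6
tcp_pos: [623.1, -93.7, 306.4]
eef_rot: [0.001, 0.99, 0.142, 0.002]
ft_force: [-0.7, 0.9, -1.4]
width: 0.1
finger_force: 0.0
```

Call:
play_rows([
  {"linear": [0, 0, 0], "twist": [0, 0, -0.17], "claw": 1},
  {"linear": [0, 0, 0], "twist": [0, 0, -0.34], "claw": 1},
  {"linear": [0, 0, 0], "twist": [0, 0, -0.51], "claw": 1},
  {"linear": [0, 0, 0], "twist": [0, 0, -0.68], "claw": 1},
  {"linear": [0, 0, 0], "twist": [0, 0, -0.79], "claw": 1},
])

```text
time_s: 7.22
tcp_pos: [621.7, -92.6, 304.5]
eef_rot: [0.0, 0.859, 0.511, 0.0]
ft_force: [-0.2, -0.0, 0.1]
width: 0.4
finger_force: 0.0
```

Run:
```python
from h import *
st(); P=vision.camera_params("wrist"); a=save("wrist","w3")
for l,z in(("end_cap",15),("cam_knob",58),("cam_lever",15)):
  for r in nets.pinpoint("wrist",l)[:2]: print(l,r["confidence"],r["point"],jig(at("wrist",r["point"],z,P)))
```

```text
t 7.22 jig [ 76.3 -47.7] z 304.5 yaw-jig 76.56 F jig [-0.2 -0.1] 0.1
end_cap 0.55 [228.8, 173.7] [ 1.65300484 -2.80525225]
cam_knob 0.7 [82.5, 107.0] [-74.49720864  78.09789284]
cam_knob 0.66 [245.1, 232.6] [ 13.96912075 -47.36020746]
cam_lever 0.96 [245.8, 235.5] [ -2.44887309 -66.56224825]
```

View pics/w3.png

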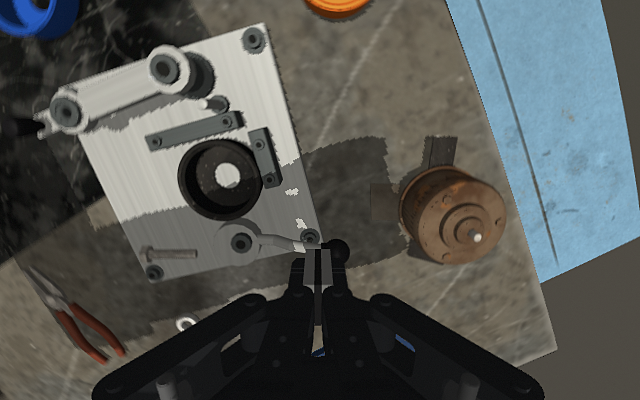

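Run:
```python
from h import *
P=vision.camera_params("wrist")
def tri(a,b):
    o1,v1=ray("top",a);o2,v2=ray("wrist",b,P);v1/=np.linalg.norm(v1);v2/=np.linalg.norm(v2)
    s=np.linalg.lstsq(np.c_[v1,-v2],o2-o1,rcond=None)[0];p=o1+v1*s[0];q=o2+v2*s[1];m=(p+q)/2;print(m,jig(m),np.linalg.norm(p-q));return m
m=tri((377.1,134),(478,237))
# cylinder edge nearest the jig in the wrist picture, for two heights
for z in(40,60,80,100): print(z,jig(at("wrist",(400,205),z,P)),"top view edge",jig(at("top",(210+545/3.6,110+100/3.6),z)))
print("knob",jig(at("wrist",(338,251),58,P)))
```

```text
[ 717.75971374 -147.10527744   96.56150639] [183.14635797 -75.40384695] 2.8106278585185893
40 [146.77767118 -61.00314223] top view edge [172.4412784  -39.59552266]
60 [142.41329338 -52.97663738] top view edge [168.61327435 -39.35924073]
80 [138.04891558 -44.95013254] top view edge [164.7852703  -39.12295879]
100 [133.68453778 -36.92362769] top view edge [160.95726625 -38.88667686]
knob [ 85.39424257 -82.08865523]
```

Call:
play_rows([
  {"linear": [0.003, 0.015, 0.0], "twist": [0, 0, 0], "claw": 1},
  {"linear": [0.003, 0.015, 0.03], "twist": [0, 0, 0], "claw": 1},
  {"linear": [0.003, 0.015, 0.06], "twist": [0, 0, 0], "claw": 1},
  {"linear": [0.003, 0.015, 0.083], "twist": [0, 0, 0], "claw": 1},
  {"linear": [0.003, 0.015, 0.083], "twist": [0, 0, 0], "claw": 1},
])

```text
time_s: 8.05
tcp_pos: [636.2, -97.2, 220.1]
eef_rot: [-0.001, 0.861, 0.509, -0.001]
ft_force: [-0.0, 0.7, 0.4]
width: -0.2
finger_force: 0.0
```

```bash
cat > arc.py <<'E'
from h import *
import sys
# arc.py px py r side(+1: finger is on ccw side) off  phi1..phi5 : rows in tool frame; tool x = n at phi
def arc(piv,r,off,phis,yawoff,rot=1):
    s=observe();q=s["eef_rot"];y0=np.radians(2*np.degrees(np.arctan2(q[2],q[1]))+15.06);p0=jig(s["tcp_pos"])
    tx=np.array([np.cos(y0),np.sin(y0)]);ty=np.array([np.sin(y0),-np.cos(y0)])
    for i,ph in enumerate(phis):
        f=np.radians(ph);u=np.array([np.cos(f),np.sin(f)]);n=np.array([-u[1],u[0]])
        o=off[i] if np.ndim(off) else off
        d=np.array(piv)+r*u+o*n-p0
        print(ph,"linear",np.round([tx@d/1e3,ty@d/1e3],4),"twist z",round(-(f+np.radians(yawoff)-y0),3) if rot else 0)
E
python3 - <<'E'
from arc import *
st()
arc((0,-61.8),85,22,[-14,-23,-32,-41,-50],90)
E
```

```text
t 8.05 jig [ 91.4 -48.4] z 220.1 yaw-jig 76.19 F jig [-0.2  0.7] 0.4
-14 linear [-0.0131 -0.0005] twist z 0.003
-23 linear [-0.0266  0.0019] twist z 0.16
-32 linear [-0.0404  0.0021] twist z 0.318
-41 linear [-0.054   0.0001] twist z 0.475
-50 linear [-0.0672 -0.004 ] twist z 0.632
```

Call:
play_rows([
  {"linear": [-0.013, 0, 0], "twist": [0, 0, 0], "claw": 1},
  {"linear": [-0.0266, 0.0019, 0], "twist": [0, 0, 0.16], "claw": 1},
  {"linear": [-0.0404, 0.0021, 0], "twist": [0, 0, 0.318], "claw": 1},
  {"linear": [-0.054, 0, 0], "twist": [0, 0, 0.475], "claw": 1},
  {"linear": [-0.0672, -0.004, 0], "twist": [0, 0, 0.632], "claw": 1},
])

```text
time_s: 8.68
tcp_pos: [600.6, -155.4, 223.2]
eef_rot: [0.001, 0.977, 0.214, 0.001]
ft_force: [0.5, 2.5, 0.2]
width: 0.3
finger_force: 0.8
```

Run:
```python
from arc import *
st()
arc((0,-61.8),85,22,[-57,-64,-70,-76,-80],90)
```

```text
t 8.68 jig [  72.2 -113.9] z 223.2 yaw-jig 39.72 F jig [-0.2  2.6] 0.2
-57 linear [-0.0103  0.0008] twist z 0.117
-64 linear [-0.021   0.0016] twist z 0.239
-70 linear [-0.0302  0.0013] twist z 0.344
-76 linear [-0.0393 -0.0001] twist z 0.449
-80 linear [-0.0453 -0.0015] twist z 0.519
```

Call:
play_rows([
  {"linear": [-0.0103, 0.0008, 0], "twist": [0, 0, 0.12], "claw": 1},
  {"linear": [-0.021, 0.0016, 0], "twist": [0, 0, 0.24], "claw": 1},
  {"linear": [-0.0302, 0.0013, 0], "twist": [0, 0, 0.344], "claw": 1},
  {"linear": [-0.0393, 0, 0], "twist": [0, 0, 0.449], "claw": 1},
  {"linear": [-0.0453, -0.0015, 0], "twist": [0, 0, 0.52], "claw": 1},
])

```text
time_s: 9.3
tcp_pos: [559.0, -173.1, 223.3]
eef_rot: [0.0, 0.999, -0.044, 0.001]
ft_force: [1.2, 0.2, 0.2]
width: -0.3
finger_force: 0.8
```

Run:
```python
from arc import *
st()
arc((0,-61.8),85,22,[-82,-85,-88,-91,-94],90)
```

```text
t 9.3 jig [  36.6 -141.7] z 223.3 yaw-jig 10.06 F jig [1.1 0.5] 0.2
-82 linear [-0.0031  0.0006] twist z 0.036
-85 linear [-0.0077  0.0015] twist z 0.088
-88 linear [-0.0122  0.0021] twist z 0.141
-91 linear [-0.0168  0.0025] twist z 0.193
-94 linear [-0.0214  0.0027] twist z 0.245
```

Call:
play_rows([
  {"linear": [-0.0031, 0.0006, 0], "twist": [0, 0, 0.036], "claw": 1},
  {"linear": [-0.0077, 0.0015, 0], "twist": [0, 0, 0.088], "claw": 1},
  {"linear": [-0.0122, 0.0021, 0], "twist": [0, 0, 0.141], "claw": 1},
  {"linear": [-0.0168, 0.0025, 0], "twist": [0, 0, 0.193], "claw": 1},
  {"linear": [-0.0214, 0.0027, 0], "twist": [0, 0, 0.245], "claw": 1},
])

```text
time_s: 9.93
tcp_pos: [537.9, -173.6, 222.8]
eef_rot: [0.0, 0.986, -0.164, 0.001]
ft_force: [4.3, 1.1, 0.4]
width: -0.3
finger_force: 1.7
```

Run:
```python
from arc import *
st()
arc((0,-61.8),85,22,[-96,-98,-100,-102,-102],90)
```

```text
t 9.93 jig [  16.4 -147.7] z 222.8 yaw-jig -3.85 F jig [3.9 2.2] 0.4
-96 linear [-0.0033  0.0011] twist z 0.038
-98 linear [-0.0063  0.0017] twist z 0.072
-100 linear [-0.0093  0.0022] twist z 0.107
-102 linear [-0.0124  0.0026] twist z 0.142
-102 linear [-0.0124  0.0026] twist z 0.142
```

Call:
play_rows([
  {"linear": [-0.0033, 0.0007, 0], "twist": [0, 0, 0.038], "claw": 1},
  {"linear": [-0.0063, 0.001, 0], "twist": [0, 0, 0.072], "claw": 1},
  {"linear": [-0.0093, 0.0013, 0], "twist": [0, 0, 0.107], "claw": 1},
  {"linear": [-0.0124, 0.0016, 0], "twist": [0, 0, 0.142], "claw": 1},
  {"linear": [-0.0124, 0.0016, 0], "twist": [0, 0, 0.142], "claw": 1},
])

```text
time_s: 10.55
tcp_pos: [525.9, -171.3, 222.6]
eef_rot: [0.001, 0.972, -0.233, 0.002]
ft_force: [3.4, -5.2, 2.9]
width: -0.2
finger_force: 2.9
```

Run:
```python
from arc import *
st()
arc((0,-61.8),85,22,[-104,-106,-108,-108,-108],90)
```

```text
t 10.55 jig [   4.1 -148.7] z 222.6 yaw-jig -11.92 F jig [ 4.6 -4.1] 2.9
-104 linear [-0.0031  0.0016] twist z 0.036
-106 linear [-0.0061  0.0022] twist z 0.071
-108 linear [-0.0091  0.0027] twist z 0.106
-108 linear [-0.0091  0.0027] twist z 0.106
-108 linear [-0.0091  0.0027] twist z 0.106
```

Call:
play_rows([
  {"linear": [-0.0031, 0.0008, 0], "twist": [0, 0, 0.036], "claw": 1},
  {"linear": [-0.0061, 0.0014, 0], "twist": [0, 0, 0.071], "claw": 1},
  {"linear": [-0.0085, 0.0019, 0], "twist": [0, 0, 0.1], "claw": 1},
  {"linear": [-0.0085, 0.0019, 0], "twist": [0, 0, 0.1], "claw": 1},
  {"linear": [-0.0085, 0.0019, 0], "twist": [0, 0, 0.1], "claw": 1},
])

```text
time_s: 11.18
tcp_pos: [517.8, -169.2, 222.7]
eef_rot: [0.001, 0.96, -0.281, 0.002]
ft_force: [7.1, -5.7, 1.2]
width: 0.2
finger_force: 4.3
```

Run:
```python
from arc import *
st()
P=vision.camera_params("wrist"); a=save("wrist","w4")
for l,z in(("end_cap",15),("cam_knob",58),("cam_lever",15)):
  for r in nets.pinpoint("wrist",l)[:2]: print(l,r["confidence"],r["point"],jig(at("wrist",r["point"],z,P)))
```

```text
t 11.18 jig [  -4.2 -148.7] z 222.7 yaw-jig -17.62 F jig [ 8.3 -3.6] 1.2
end_cap 0.64 [125.5, 285.5] [1.14963351 0.74420977]
cam_lever 0.83 [197.7, 264.8] [  1.14709808 -60.26551968]
```

View pics/w4.png

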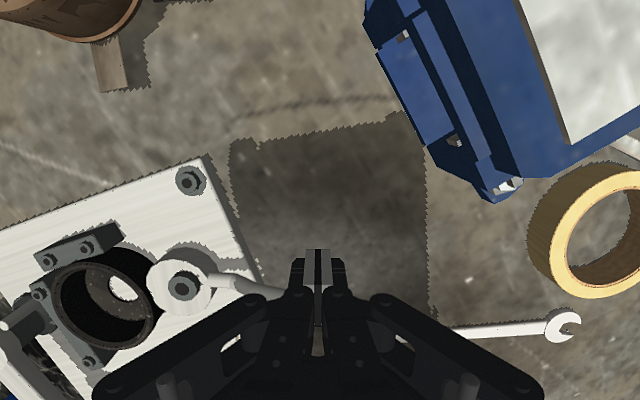

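Call:
play_rows([
  {"linear": [0.012, 0, 0], "twist": [0, 0, 0], "claw": 1},
  {"linear": [0.017, 0, -0.045], "twist": [0, 0, 0], "claw": 1},
  {"linear": [0.01, -0.01, -0.1], "twist": [0, 0, 0], "claw": 1},
  {"linear": [-0.02, -0.05, -0.105], "twist": [0, 0, -0.17], "claw": 1},
  {"linear": [-0.055, -0.09, -0.105], "twist": [0, 0, -0.34], "claw": 1},
])

```text
time_s: 12.0
tcp_pos: [519.2, -62.1, 327.4]
eef_rot: [-0.0, 0.994, -0.113, 0.0]
ft_force: [0.9, -0.7, -0.8]
width: -0.3
finger_force: 0.0
```

Run:
```python
from arc import *
st()
arc((0,85),112,-38,[183.2],-90-0)
```

```text
t 12.0 jig [-30.7 -44.9] z 327.4 yaw-jig 2.11 F jig [ 1.1 -0.4] -0.8
183.2 linear [-0.0773 -0.1646] twist z -1.59
```

Call:
play_rows([
  {"linear": [-0.016, -0.034, 0], "twist": [0, 0, -0.17], "claw": 1},
  {"linear": [-0.032, -0.068, 0], "twist": [0, 0, -0.34], "claw": 1},
  {"linear": [-0.048, -0.1, 0], "twist": [0, 0, -0.51], "claw": 1},
  {"linear": [-0.064, -0.134, 0], "twist": [0, 0, -0.68], "claw": 1},
  {"linear": [-0.077, -0.165, 0], "twist": [0, 0, -0.85], "claw": 1},
])

```text
time_s: 12.62
tcp_pos: [481.6, 116.4, 326.5]
eef_rot: [-0.0, 0.952, 0.308, -0.001]
ft_force: [-0.1, -0.2, -0.0]
width: 0.0
finger_force: 0.0
```

Call:
play_rows([
  {"linear": [0, 0, 0], "twist": [0, 0, -0.17], "claw": 1},
  {"linear": [0, 0, 0], "twist": [0, 0, -0.34], "claw": 1},
  {"linear": [0, 0, 0], "twist": [0, 0, -0.51], "claw": 1},
  {"linear": [0, 0, 0], "twist": [0, 0, -0.68], "claw": 1},
  {"linear": [0, 0, 0], "twist": [0, 0, -0.74], "claw": 1},
])

```text
time_s: 13.25
tcp_pos: [482.0, 115.2, 326.5]
eef_rot: [-0.001, 0.777, 0.63, -0.001]
ft_force: [0.3, -0.1, 0.1]
width: 0.1
finger_force: 0.0
```

Run:
```python
from arc import *
st()
P=vision.camera_params("wrist"); a=save("wrist","w5")
for l,z in(("end_cap",15),("bush_knob",73),("bush",48),("bush_arm",15),("cam_knob",58)):
  for r in nets.pinpoint("wrist",l)[:2]: print(l,r["confidence"],r["point"],jig(at("wrist",r["point"],z,P)))
arc((0,85),112,-38,[183.2],-90)
```

```text
t 13.25 jig [-112.7  116.6] z 326.5 yaw-jig 93.16 F jig [ 0.3 -0. ] 0.1
end_cap 0.97 [323.4, 124.5] [-111.85671984  185.97694259]
end_cap 0.77 [408.7, 295.2] [ 0.776998   -1.57201485]
bush_arm 0.69 [423.8, 228.9] [ 3.18562565 83.89324652]
183.2 linear [ 0.0001 -0.0012] twist z -0.005
```

View pics/w5.png

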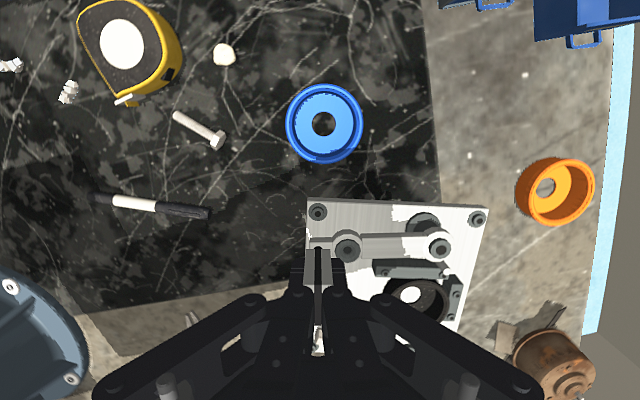

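Call:
play_rows([
  {"linear": [0, 0, 0.025], "twist": [0, 0, 0], "claw": 1},
  {"linear": [0, 0, 0.05], "twist": [0, 0, 0], "claw": 1},
  {"linear": [0, 0, 0.075], "twist": [0, 0, 0], "claw": 1},
  {"linear": [0, 0, 0.088], "twist": [0, 0, 0], "claw": 1},
  {"linear": [0, 0, 0.088], "twist": [0, 0, 0], "claw": 1},
])

```text
time_s: 14.18
tcp_pos: [481.9, 115.2, 238.3]
eef_rot: [-0.0, 0.778, 0.629, -0.001]
ft_force: [-0.5, 0.5, 0.2]
width: -0.2
finger_force: 0.0
```

Run:
```python
from arc import *
st()
arc((0,85),112,[-19]*5,[183,191,199,207,215],-90)
```

```text
t 14.18 jig [-112.8  116.6] z 238.3 yaw-jig 92.95 F jig [-0.6  0.3] 0.2
183 linear [-0.0185 -0.001 ] twist z -0.001
191 linear [-0.0342 -0.0025] twist z -0.141
199 linear [-0.0501 -0.0019] twist z -0.28
207 linear [-0.0657  0.001 ] twist z -0.42
215 linear [-0.0807  0.006 ] twist z -0.559
```

Call:
play_rows([
  {"linear": [-0.0185, -0.001, 0], "twist": [0, 0, 0], "claw": 1},
  {"linear": [-0.034, -0.0025, 0], "twist": [0, 0, -0.14], "claw": 1},
  {"linear": [-0.05, -0.002, 0], "twist": [0, 0, -0.28], "claw": 1},
  {"linear": [-0.0657, 0.001, 0], "twist": [0, 0, -0.42], "claw": 1},
  {"linear": [-0.0807, 0.006, 0], "twist": [0, 0, -0.56], "claw": 1},
])

```text
time_s: 14.8
tcp_pos: [470.6, 33.7, 239.6]
eef_rot: [0.0, 0.572, 0.82, 0.0]
ft_force: [-0.2, 0.9, 0.5]
width: -0.5
finger_force: 0.5
```

Run:
```python
from arc import *
st()
arc((0,85),112,[-19]*5,[222,230,238,246,253],-90)
```

```text
t 14.8 jig [-102.5   35. ] z 239.6 yaw-jig 125.29 F jig [-0.4  0.8] 0.5
222 linear [-0.0126 -0.0009] twist z -0.117
230 linear [-0.0285 -0.0006] twist z -0.257
238 linear [-0.0441  0.0019] twist z -0.396
246 linear [-0.0593  0.0066] twist z -0.536
253 linear [-0.0719  0.0124] twist z -0.658
```

Call:
play_rows([
  {"linear": [-0.0126, -0.0005, 0], "twist": [0, 0, -0.12], "claw": 1},
  {"linear": [-0.0285, 0, 0], "twist": [0, 0, -0.26], "claw": 1},
  {"linear": [-0.0441, 0.0023, 0], "twist": [0, 0, -0.396], "claw": 1},
  {"linear": [-0.0593, 0.007, 0], "twist": [0, 0, -0.536], "claw": 1},
  {"linear": [-0.0719, 0.0126, 0], "twist": [0, 0, -0.658], "claw": 1},
])

```text
time_s: 15.42
tcp_pos: [507.2, -29.6, 239.6]
eef_rot: [0.0, 0.276, 0.961, 0.0]
ft_force: [-0.9, 0.5, -0.3]
width: 0.0
finger_force: 0.4
```

Run:
```python
from arc import *
st()
arc((0,85),112,[-19]*5,[257,261,265,268,268],-90)
```

```text
t 15.43 jig [-50.8 -16.6] z 239.6 yaw-jig 162.96 F jig [-1.   0.3] -0.3
257 linear [-0.0077 -0.001 ] twist z -0.071
261 linear [-0.0156 -0.0015] twist z -0.14
265 linear [-0.0235 -0.0015] twist z -0.21
268 linear [-0.0295 -0.0011] twist z -0.263
268 linear [-0.0295 -0.0011] twist z -0.263
```

Call:
play_rows([
  {"linear": [-0.0077, -0.0005, 0], "twist": [0, 0, -0.07], "claw": 1},
  {"linear": [-0.0156, -0.001, 0], "twist": [0, 0, -0.14], "claw": 1},
  {"linear": [-0.0225, -0.001, 0], "twist": [0, 0, -0.21], "claw": 1},
  {"linear": [-0.0275, -0.001, 0], "twist": [0, 0, -0.26], "claw": 1},
  {"linear": [-0.0285, -0.001, 0], "twist": [0, 0, -0.26], "claw": 1},
])

```text
time_s: 16.05
tcp_pos: [530.7, -45.1, 239.4]
eef_rot: [0.0, 0.152, 0.988, -0.0]
ft_force: [-1.4, 0.8, 2.0]
width: -0.1
finger_force: 0.4
```

Run:
```python
from arc import *
st()
arc((0,85),112,[-19]*2,[268,270],-90)
```

```text
t 16.05 jig [-24.  -25.5] z 239.4 yaw-jig 177.59 F jig [-1.6  0.4] 2.0
268 linear [-0.0011 -0.0007] twist z -0.007
270 linear [-0.0051 -0.0012] twist z -0.042
```

Creep onward until the force shows the stop.

Call:
play_rows([
  {"linear": [-0.0015, 0, 0], "twist": [0, 0, 0], "claw": 1},
  {"linear": [-0.003, 0, 0], "twist": [0, 0, 0], "claw": 1},
  {"linear": [-0.0045, 0, 0], "twist": [0, 0, 0], "claw": 1},
  {"linear": [-0.0055, 0, 0], "twist": [0, 0, 0], "claw": 1},
  {"linear": [-0.0055, 0, 0], "twist": [0, 0, 0], "claw": 1},
])

```text
time_s: 16.68
tcp_pos: [536.2, -45.9, 238.7]
eef_rot: [0.0, 0.151, 0.988, 0.0]
ft_force: [1.1, 0.1, -1.3]
width: -0.1
finger_force: 0.1
```

Call:
play_rows([
  {"linear": [-0.001, 0, 0], "twist": [0, 0, 0], "claw": 1},
  {"linear": [-0.002, 0, 0], "twist": [0, 0, 0], "claw": 1},
  {"linear": [-0.003, 0, 0], "twist": [0, 0, 0], "claw": 1},
  {"linear": [-0.003, 0, 0], "twist": [0, 0, 0], "claw": 1},
  {"linear": [-0.003, 0, 0], "twist": [0, 0, 0], "claw": 1},
])

```text
time_s: 17.3
tcp_pos: [538.1, -46.5, 238.5]
eef_rot: [-0.002, 0.151, 0.988, 0.0]
ft_force: [-9.0, 3.2, 5.2]
width: 0.4
finger_force: 4.7
```

Call:
play_rows([
  {"linear": [0.005, 0, 0], "twist": [0, 0, 0], "claw": 1},
  {"linear": [0.02, 0, 0], "twist": [0, 0, 0], "claw": 1},
  {"linear": [0.04, 0, -0.03], "twist": [0, 0, 0], "claw": 1},
  {"linear": [0.06, 0, -0.08], "twist": [0, 0, 0], "claw": 1},
  {"linear": [0.075, 0, -0.13], "twist": [0, 0, 0], "claw": 1},
])

```text
time_s: 17.92
tcp_pos: [466.7, -24.2, 370.1]
eef_rot: [0.0, 0.151, 0.988, 0.0]
ft_force: [-0.3, 0.2, -0.1]
width: -0.1
finger_force: 0.0
```

Call:
play_rows([
  {"linear": [0, 0, -0.02], "twist": [0, 0, 0], "claw": 1},
  {"linear": [0, 0, -0.02], "twist": [0, 0, 0], "claw": 1},
  {"linear": [0, 0, -0.02], "twist": [0, 0, 0], "claw": 1},
  {"linear": [0, 0, -0.02], "twist": [0, 0, 0], "claw": 1},
  {"linear": [0, 0, -0.02], "twist": [0, 0, 0], "claw": 1},
])

```text
time_s: 18.55
tcp_pos: [467.5, -24.4, 387.9]
eef_rot: [-0.001, 0.151, 0.988, 0.0]
ft_force: [-0.0, 0.5, -0.4]
width: 0.4
finger_force: 0.0
```

Run:
```python
from arc import *
st()
P=vision.camera_params("wrist"); a=save("wrist","w6")
for l,z in(("end_cap",15),("bush_knob",73),("bush",48),("nest",15),("cam_knob",58),("cam_lever",15)):
  for r in nets.pinpoint("wrist",l)[:1]: print(l,r["confidence"],r["point"],jig(at("wrist",r["point"],z,P)))
```

```text
t 18.55 jig [-90.5 -22. ] z 387.9 yaw-jig 177.65 F jig [-0.2  0.4] -0.4
end_cap 0.97 [426.7, 317.1] [124.14298336 132.45591932]
bush 0.95 [339.1, 257.2] [-1.25971174  1.10595325]
nest 0.7 [337.1, 245.9] [-0.02325255  0.75582608]
cam_knob 0.75 [218.7, 251.6] [ -19.70838966 -141.81911164]
cam_lever 0.16 [485.5, 50.9] [-230.72636953  169.83905833]
```

View pics/w6.png

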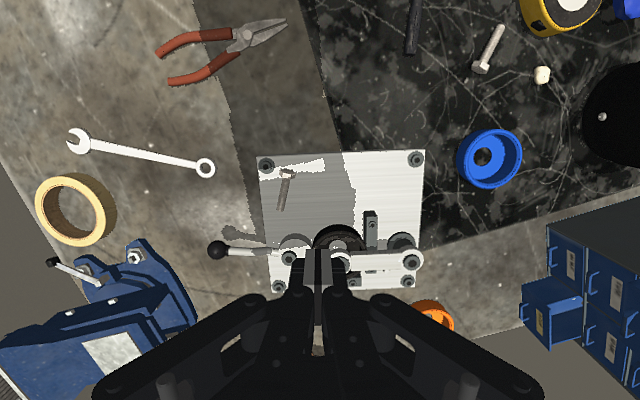

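```bash
python3 -c "
from bench import job
print(job.close_job())"
```

```text
the job is handed in; nothing more can be done
None
```

I pushed the cap to the end stop, turned the cam to about 104° with roughly 9 N on the knob, swung the bush arm onto its stop pin, and handed the job in at about 18.6 s. The last camera look put the bush within about 2 mm of the nest; the hand-in gave no verdict.

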